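# Open the double-door thread cabinet by its flush bolt

## Task

Open up the thread cabinet: first swing its right-hand door wide, until it stands about square to the cabinet front. Then press the left-hand door inwards to free the hooked flush bolt, slide the bolt fully down by its red tab without forcing it, and swing the left-hand door wide as well. Leave both doors standing open and the bolt down, and do not disturb the thread cones, spools and other things around.

Things in the scene. Friction and masses are not known exactly. Their poses are not given: they have to be found in the camera images.
- cabinet: fixed wooden cabinet, 408 mm wide (its y), 180 mm deep (its x), 240 mm high, door side towards the robot (its -x). Origin: centre of its underside; z up. Front faces of the shut doors lie in the plane x = -110 mm of this frame, their tops 16 mm below the cabinet's top, under a head rail 14 mm thick.
- active_leaf (a joint): right-hand door (robot's right, cabinet's -y side), 188 mm wide, 208 high, 20 thick. Angle in rad: 0 shut, grows as it swings out towards the robot, 1.57 square to the cabinet front, stop at 1.75. May start a little ajar. Stiff hinge (0.12 N m): stays where left. A dark strip on its free edge overlaps the left-hand door, which therefore cannot open first.
- active_hinge (a point): point on the upright hinge axis of the right-hand door, at the height of its pull bar (210 mm); the axis lies on the door's front face at its right edge
- active_bar (a point): middle of the right-hand door's pull bar: level steel bar, 10 mm thick, 80 long, parallel to the door, its axis 45 mm in front of the door's face (40 mm clear gap behind it), 30 mm below the cabinet's top, 105 mm from the hinge axis along the door. The gap is open from above: a finger put down behind the bar can pull the door.
- passive_leaf (a joint): left-hand door (cabinet's +y side), same size and hinge. Angle in rad: 0 as it stands bolted, grows as it swings out towards the robot, 1.57 square, stop at 1.75. Bolted, it can be pressed inwards 8 mm (at the bolt) to a firm stop at -0.055; a sprung buffer pushes it out with about 8 N, 11 N at the stop. Once unbolted the buffer pushes it ajar a few mm.
- passive_hinge (a point): point on the upright hinge axis of the left-hand door, at the height of its pull bar; the axis lies on the door's front face at its left edge
- passive_bar (a point): middle of the left-hand door's pull bar: as the other one but 70 mm long and 70 mm from the hinge axis
- bolt (a joint): brass flush bolt sliding upright in the left-hand door, in m: 0 fully up (bolted), grows downwards, 0.028 fully down at a firm stop. Stays where left (friction about 3 N). Its hooked nose stops it going down until the door is pressed inwards 6 to 7 mm at the bolt and held there; pressing can end once it is down 10 mm. Clear of the keeper when down 24 mm.
- bolt_nose (a point): top of the bolt's hooked nose, 9 mm above the cabinet's top when bolted. The nose overhangs the steel keeper lip at the front of the head rail by 6 mm and lies on it while the door leans outwards, so the bolt cannot go down; pressing the door inwards takes the nose off the lip.
- bolt_tab (a point): centre of the upper face of the bolt's red thumb tab: a block 26 x 26 mm, 7 thick, standing out of the front of a steel bolt case (36 mm wide, 74 high, 12 mm proud of the left-hand door); this point lies 13 mm in front of the case, 145 mm from the hinge axis along the door and, bolted, 30 mm below the cabinet's top. The case rises 14 mm above it: closed fingers can press case and tab together.
- cone_top: black thread cone, 60 mm wide, 100 mm high, loose on the cabinet's top; origin under its centre; leave alone
- cone_in_a: orange thread cone inside the cabinet, 60 x 100 mm; leave alone
- cone_in_b: green thread cone inside the cabinet, 60 x 100 mm; leave alone
- spool_blue: blue spool standing on the bench to the left, 44 mm wide, 60 mm high; leave alone
- spool_red: red spool, same size, to the left; leave alone
- cone_black: black thread cone on the bench to the right, 60 x 100 mm; leave alone
- driver: screwdriver lying on the bench to the left; leave alone
- bead_pot: clear pot, 70 mm wide, 50 mm high, on the bench to the right; leave alone

How it is judged:
By the outcome, as a careful person would: the job done as asked, in the order asked, and still so for the second after the job is handed in, with the robot touching nothing.
It also fails if it takes over 61 s, if anything falls off the work surface, if the arm or the gripper's body presses on something with over 40 N, if the wrist force passes 120 N, or if a joint passes its speed limit or range.

## Robot

A 6-joint arm with a two-finger parallel gripper is mounted at the origin on the work surface. World frame = base frame: x ahead of the robot, y to its left, z up, the work surface at z = 0. Lengths are in m, angles in rad, forces in N, time in s.
With the tool pointing down it reaches from about 0.375 to 0.9 m from the base axis. Payload 3.1 kg.
Tool frame: the origin (TCP) lies midway between the tips of the shut fingers; the grasp point (between the pads) lies 19 mm behind it; z points along the fingers, y is the line along which they close (so a half turn about z gives the same grasp; the last joint's range is limited). The gripper opens to 85 mm and grips with 20 to 120 N. Pads are 22 mm wide; open, the fingers measure 114 mm over their backs; the gripper's body (76 mm by 85 mm) begins 54 mm behind the grasp point. The pads swing forward as they close: fully open they stand 13 mm farther back than shut.
Start: joints at [0.968, 0.527, 1.433, -0, 1.181, -0.178], TCP at [0.258, 0.569, 0.198] pointing down, gripper open.
Joint ranges: [-3.08, 3.08], [-0.75, 2.2], [0.22, 2.44], [-1.43, 4.57], [0, 2.65], [-2.85, 2.85]. Speed limits (rad/s): [2.79, 2.79, 3.14, 3.14, 3.14, 3.14].

## Interface

Orientations are given as a 3x3 rotation matrix whose columns are the frame's x, y, z axes.
In Python, from station import arm gives the robot as it stands.
- The arm moves only by the tool play_rows, never from a script. Its argument "moves" is a list of rows, each an object of numbers: "dx", "dy", "dz": the shift along the tool's x, y, z in m; "roll": the turn about the tool's z in degrees; "hand": the opening, from 0 (shut) to 1 (fully open). A call has 1 to 20 rows; each row shifts and turns the commanded pose from where the row before left it, along the tool's axes as they then stand; what a row does not reach is not made up. A row lasts 1/10 s, in which the tool goes at most 50 mm and 8.59 degrees, less where a joint would pass 70% of its speed; a pose out of reach is approached as far as the arm can. A call with a gripper value outside its range is refused whole. The fingers move at their own pace and stop on an object; "force" is the grip in N (left out, the last holds). Time passes only in rows, so rows that do not move let the fingers close. It gives the time, the measured TCP pose, the force, the opening and the grip force at its end, in the units of the state.
- arm.read_state(): the state, without advancing time (a new reading comes with each control period).
- arm.camera(name): name is "scene" or "side" or "wrist"; returns (picture, depth): 400x640x3 uint8, blue, green, red; 400x640 float32, m along the optical axis (not along the pixel's ray), 0 where there is no reading.
- arm.camera_model(name): a dict with "fx", "fy", "cx", "cy" (pixels), "pose" (4x4, takes a point from camera to world coordinates). Camera axes: x right, y down, z forward; pixel columns grow to the right and rows downward; lengths in m; the calibration is good to about 2 mm. The wrist camera is an equidistant fisheye: a pixel r from the principal point sees the ray r / f radians off the axis. A picture is of the moment at which its call begins: read the wrist's pose just before it. camera_model takes no time and is no camera call; for the wrist camera it gives the pose at the moment of the call.
- arm.finish_job(): hands the job in; it is judged then, once.
The state is a dict: "clock": time; "joint_positions": joint angles; "dq": joint speeds; "joint_efforts": joint torques, N m; "tool_pos": TCP position; "ee_rot": TCP orientation; "wrist_force": force on the tool from outside, world axes, zero at the start; "moment": the same for the moment, N m; "width": opening from 0.0 (shut) to 1.0 (fully open); "grasp_force": force on a finger pad.
Only numpy, scipy, OpenCV 4.12 (cv2) and the standard library are available. Lean on these libraries where they do the work, as an engineer would, in place of code of your own. Each camera call takes 0.05 s, during which the arm holds its last target. There are 200 camera calls.

## Working session

There is one attempt and no reset: what is moved stays moved. The work goes in short steps, Python scripts to look and compute and a tool call to move; the robot and the scene stay as the last step left them, time stands still between calls to the robot, and variables do not carry over. Pictures are saved under pics/ and viewed, at most 10 in all, crops included, and the job is handed in when it is done.

Besides the shell and the picture viewer there is one more tool, called by a JSON object that holds its "fn" and its "kwargs", one argument or row to a line. play_rows: Moves the arm, as the interface text tells. Its arguments: {"type":"object","properties":{"moves":{"type":"array"},"force":{"type":"number"}},"required":["moves"]}

```bash
mkdir -p pics; ls
cat > h.py <<'E'
import numpy as np, cv2
from station import arm
def snap(n,f):
    m=arm.camera_model(n); p,d=arm.camera(n); cv2.imwrite(f'pics/{f}.png',p); np.savez(f'{f}.npz',d=d,**m); return p,d,m
def w(d,m,u,v,r=1):
    q=d[v-r:v+r+1,u-r:u+r+1]; z=np.median(q[q>0]); P=m['pose']@np.array([(u-m['cx'])/m['fx']*z,(v-m['cy'])/m['fy']*z,z,1]); return P[:3].round(4)
E
python3 - <<'E'
from h import *
a=snap('scene','s0');b=snap('side','e0')
cv2.imwrite('pics/both.png',cv2.resize(np.vstack([a[0],b[0]]),(640,800))[:, :]) if 0 else 0
for k in(a,b): print(k[2]['fx'],k[2]['pose'].round(3))
s=arm.read_state();print(s['clock'],s['tool_pos'],s['ee_rot'],s['width'])
E
```

```text
pics
511.11287978030515 [[ 0.853 -0.399  0.337  0.048]
 [-0.522 -0.658  0.542 -0.833]
 [ 0.006 -0.638 -0.77   1.315]
 [ 0.     0.     0.     1.   ]]
485.0196789029487 [[ 0.597 -0.758  0.262  0.149]
 [-0.802 -0.565  0.192 -0.299]
 [ 0.003 -0.325 -0.946  1.611]
 [ 0.     0.     0.     1.   ]]
0.1 [0.25716504 0.56886622 0.19724819] [[-9.11109246e-01  4.12163507e-01 -1.08885114e-03]
 [ 4.12164816e-01  9.11107873e-01 -1.61512852e-03]
 [ 3.26363815e-04 -1.92034466e-03 -9.99998103e-01]] 1.0018290140216437
```

View pics/s0.png

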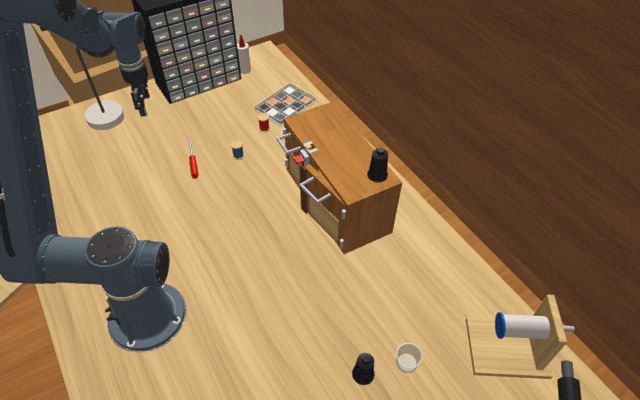

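View pics/e0.png

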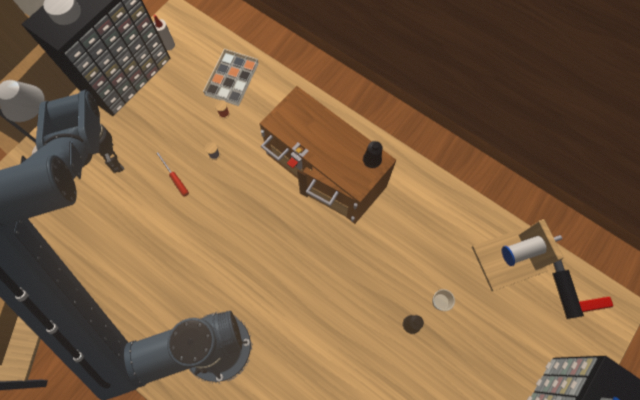

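The cabinet is at (340,170) in the scene view and (330,150) in the side view, with the right door a little ajar. I'll enlarge both.

Run:
```python
from h import *
a=cv2.imread('pics/s0.png')[95:255,265:415];b=cv2.imread('pics/e0.png')[80:230,250:400]
f=lambda i:cv2.resize(i,(400,int(400*i.shape[0]/i.shape[1])),interpolation=cv2.INTER_CUBIC)
A,B=f(a),f(b);h=max(len(A),len(B));A=cv2.copyMakeBorder(A,0,h-len(A),0,0,0);B=cv2.copyMakeBorder(B,0,h-len(B),0,0,0)
cv2.imwrite('pics/crop1.png',np.hstack([A,B]))
```

```text
(no output)
```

View pics/crop1.png

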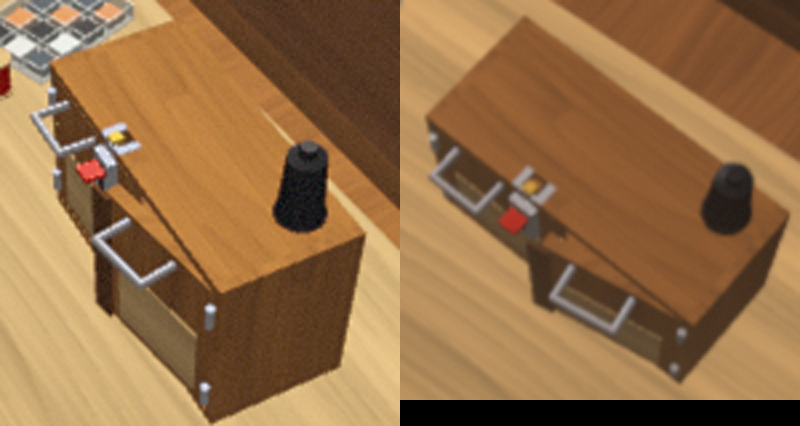

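Crop shows: right bar ends at A(95,238)–(142,283), left bar A(33,117)–(62,150), red tab A(90,170)/B(513,220), top corners as used below. Right door ajar by about 20–25°.

```bash
cat >> h.py <<'E'
def ray(m,u,v,z):
    D=m['pose'][:3,:3]@np.array([(u-m['cx'])/m['fx'],(v-m['cy'])/m['fy'],1]);o=m['pose'][:3,3];return (o+D*(z-o[2])/D[2]).round(4)
E
python3 - <<'E'
from h import *
s=np.load('s0.npz');e=np.load('e0.npz')
k=2.6667
A=lambda x,y,z:ray(s,265+x/k,95+y/k,z); B=lambda x,y,z:ray(e,250+(x-400)/k,80+y/k,z)
print('A FL',A(52,65,.24),'FR',A(215,290,.24),'BR',A(363,235,.24))
print('B FL',B(428,120,.24),'BL',B(525,17,.24),'BR',B(787,213,.24),'FR',B(688,322,.24))
print('Rbar A',A(97,238,.21),A(142,283,.21),'B',B(553,298,.21),B(615,330,.21))
print('Lbar A',A(34,117,.21),A(63,150,.21),'B',B(432,177,.21),B(479,209,.21))
print('tab A',A(90,169,.21),'B',B(512,220,.21),'nose',A(116,137,.249),B(531,187,.249))
# top plane check by depth
for m,pts in((s,[(330,150),(350,180)]),(e,[(310,120),(340,160)])):
    for p in pts: print(w(m['d'],m,*p))
E
```

```text
A FL [0.6121 0.2827 0.24  ] FR [ 0.5859 -0.1093  0.24  ] BR [ 0.7628 -0.1272  0.24  ]
B FL [0.6119 0.2853 0.24  ] BL [0.7915 0.279  0.24  ] BR [ 0.7665 -0.1221  0.24  ] FR [ 0.5897 -0.1073  0.24  ]
Rbar A [0.5315 0.0393 0.21  ] [ 0.54   -0.0409  0.21  ] B [0.5302 0.0384 0.21  ] [ 0.5416 -0.0418  0.21  ]
Lbar A [0.5647 0.2438 0.21  ] [0.5668 0.1777 0.21  ] B [0.566  0.2465 0.21  ] [0.5669 0.176  0.21  ]
tab A [0.578  0.1349 0.21  ] B [0.579  0.1361 0.21  ] nose [0.6096 0.1294 0.249 ] [0.6128 0.1318 0.249 ]
[0.6617 0.0907 0.2399]
[ 0.6457 -0.0414  0.2391]
[0.7189 0.1705 0.2411]
[0.6651 0.0139 0.2389]
```

{"fn": "play_rows", "kwargs": {
  "moves": [
    {"dz": -0.04,"roll": -6.9,"hand": 0},
    {"dz": -0.04,"roll": -6.9,"hand": 0},
    {"dz": -0.04,"roll": -6.9,"hand": 0},
    {"dx": -0.04},
    {"dx": -0.04},
    {"dx": -0.04},
    {"dx": -0.04},
    {"dx": -0.04},
    {"dx": -0.01,"dy": -0.04},
    {"dx": -0.01,"dy": -0.04},
    {"dx": -0.01,"dy": -0.04},
    {"dx": -0.01,"dy": -0.04},
    {"dx": -0.01,"dy": -0.04},
    {"dx": -0.01,"dy": -0.04},
    {"dx": -0.01,"dy": -0.04},
    {"dx": -0.01,"dy": -0.04},
    {"dx": -0.01,"dy": -0.04},
    {"dx": -0.01,"dy": -0.04}
  ]
}}

```text
validation failed for argument at $.mo...
```

```bash
cat >> h.py <<'E'
O=np.array([.709,.0813]);c,sn=np.cos(.062),np.sin(.062);M=np.array([[c,-sn],[sn,c]])
def cab(p): return np.r_[M@(np.array(p[:2])-O),p[2]].round(4)
def st():
    s=arm.read_state();R=np.array(s['ee_rot']);F=np.array(s['wrist_force']);print(round(s['clock'],2),'cab',cab(s['tool_pos']),'yawerr',np.degrees(np.arctan2(R[1,0],R[0,0])-(np.pi-.062)).round(2),'F',np.r_[M@F[:2],F[2]].round(1),'j',np.round(s['joint_positions'],2))
E
python3 - <<'E'
from h import *
st()
s=np.load('s0.npz')
for n,u,v,z in(('blue',237.5,151,.03),('red',264,124,.03),('conetop',377.5,177,.245)): print(n,cab(ray(s,u,v,z)))
print(cab(ray(np.load('e0.npz'),213,152,.03)))
E
```

```text
0.1 cab [-0.4812  0.4586  0.1972] yawerr -20.79 F [ 0.8 -0.2 -1. ] j [ 0.97  0.53  1.43 -0.    1.18 -0.18]
blue [-0.2354  0.3428  0.03  ]
red [-0.0924  0.4313  0.03  ]
conetop [ 0.0169 -0.1573  0.245 ]
[-0.2329  0.3476  0.03  ]
```

{"fn": "play_rows", "kwargs": {
  "moves": [
    {"dx": 0,"dy": 0,"dz": -0.04,"roll": -6.9,"hand": 0},
    {"dx": 0,"dy": 0,"dz": -0.04,"roll": -6.9,"hand": 0},
    {"dx": 0,"dy": 0,"dz": -0.04,"roll": -6.9,"hand": 0},
    {"dx": -0.04,"dy": 0,"dz": 0,"roll": 0,"hand": 0},
    {"dx": -0.04,"dy": 0,"dz": 0,"roll": 0,"hand": 0},
    {"dx": -0.04,"dy": 0,"dz": 0,"roll": 0,"hand": 0},
    {"dx": -0.04,"dy": 0,"dz": 0,"roll": 0,"hand": 0},
    {"dx": -0.04,"dy": 0,"dz": 0,"roll": 0,"hand": 0},
    {"dx": -0.01,"dy": -0.04,"dz": 0,"roll": 0,"hand": 0},
    {"dx": -0.01,"dy": -0.04,"dz": 0,"roll": 0,"hand": 0},
    {"dx": -0.01,"dy": -0.04,"dz": 0,"roll": 0,"hand": 0},
    {"dx": -0.01,"dy": -0.04,"dz": 0,"roll": 0,"hand": 0},
    {"dx": -0.01,"dy": -0.04,"dz": 0,"roll": 0,"hand": 0},
    {"dx": -0.01,"dy": -0.04,"dz": 0,"roll": 0,"hand": 0},
    {"dx": -0.01,"dy": -0.04,"dz": 0,"roll": 0,"hand": 0},
    {"dx": -0.01,"dy": -0.04,"dz": 0,"roll": 0,"hand": 0},
    {"dx": -0.01,"dy": -0.04,"dz": 0,"roll": 0,"hand": 0},
    {"dx": -0.01,"dy": -0.04,"dz": 0,"roll": 0,"hand": 0}
  ]
}}

```text
clock: 1.9
tool_pos: [0.5312, 0.1496, 0.3177]
ee_rot: [[-0.998, 0.063, -0.001], [0.063, 0.998, -0.0], [0.001, -0.0, -1.0]]
wrist_force: [0.1, 0.2, 0.4]
width: 0.003
grasp_force: 0.0
```

Run:
```python
from h import *
st()
```

```text
1.9 cab [-0.1817  0.0571  0.3177] yawerr -0.08 F [0.1 0.2 0.4] j [ 0.07  0.31  1.46  0.    1.38 -1.44]
```

{"fn": "play_rows", "kwargs": {
  "moves": [
    {"dx": -0.01,"dy": -0.04,"dz": 0,"roll": 0,"hand": 0},
    {"dx": -0.01,"dy": -0.04,"dz": 0,"roll": 0,"hand": 0},
    {"dx": -0.01,"dy": -0.04,"dz": 0.02,"roll": 0,"hand": 0},
    {"dx": -0.008,"dy": -0.026,"dz": 0.03,"roll": 0,"hand": 0},
    {"dx": 0,"dy": 0,"dz": 0,"roll": 0,"hand": 0}
  ]
}}

```text
clock: 2.4
tool_pos: [0.558, 0.0001, 0.2638]
ee_rot: [[-0.998, 0.068, -0.009], [0.068, 0.998, 0.001], [0.009, 0.0, -1.0]]
wrist_force: [-0.8, 0.8, -0.0]
width: 0.001
grasp_force: 0.0
```

Run:
```python
from h import *
st()
a=snap('scene','s1')[0][80:260,250:430];b=snap('wrist','w1')[0]
cv2.imwrite('pics/v1.png',np.hstack([cv2.resize(a,(400,400),interpolation=2),cv2.resize(b[:,120:520],(400,400))]))
```

```text
2.4 cab [-0.1457 -0.0904  0.2638] yawerr -0.36 F [-0.8  0.7 -0. ] j [-0.2   0.37  1.51 -0.    1.27 -1.7 ]
```

View pics/v1.png

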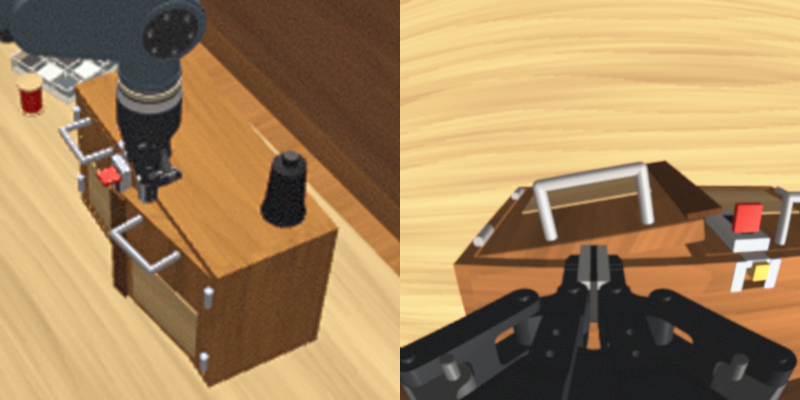

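The finger (tip at about (148,195) left, (595,250) right) is centred along the bar between its posts; geometry matches, so I lower it behind the bar.

{"fn": "play_rows", "kwargs": {
  "moves": [
    {"dx": 0,"dy": 0,"dz": 0.02,"roll": 0,"hand": 0},
    {"dx": 0,"dy": 0,"dz": 0.02,"roll": 0,"hand": 0},
    {"dx": 0,"dy": 0,"dz": 0.01,"roll": 0,"hand": 0},
    {"dx": 0,"dy": 0,"dz": 0.01,"roll": 0,"hand": 0},
    {"dx": 0,"dy": 0,"dz": 0,"roll": 0,"hand": 0}
  ]
}}

```text
clock: 3.0
tool_pos: [0.5597, 0.004, 0.2076]
ee_rot: [[-0.998, 0.062, -0.001], [0.062, 0.998, 0.0], [0.001, 0.0, -1.0]]
wrist_force: [0.3, -0.2, -0.2]
width: 0.003
grasp_force: 0.0
```

{"fn": "play_rows", "kwargs": {
  "moves": [
    {"dx": 0,"dy": 0,"dz": 0.01,"roll": 0,"hand": 0},
    {"dx": 0,"dy": 0,"dz": 0.01,"roll": 0,"hand": 0},
    {"dx": 0.0122,"dy": -0.0064,"dz": 0,"roll": 0,"hand": 0},
    {"dx": 0.0118,"dy": -0.0065,"dz": 0,"roll": 0,"hand": 0},
    {"dx": 0.011,"dy": -0.008,"dz": 0,"roll": 0,"hand": 0},
    {"dx": 0.01,"dy": -0.0093,"dz": 0,"roll": 0,"hand": 0},
    {"dx": 0.0086,"dy": -0.0104,"dz": 0,"roll": 0,"hand": 0},
    {"dx": 0.0072,"dy": -0.0115,"dz": 0,"roll": 0,"hand": 0},
    {"dx": 0,"dy": 0,"dz": 0,"roll": 0,"hand": 0}
  ]
}}

```text
clock: 3.9
tool_pos: [0.4953, -0.0465, 0.1883]
ee_rot: [[-0.998, 0.066, -0.0], [0.066, 0.998, -0.0], [0.0, -0.0, -1.0]]
wrist_force: [0.4, -0.0, -0.1]
width: -0.003
grasp_force: 0.0
```

Run:
```python
from h import *
st()
```

```text
3.9 cab [-0.2053 -0.1408  0.1883] yawerr -0.22 F [ 0.4 -0.  -0.1] j [-0.32  0.37  1.76 -0.    1.01 -1.82]
```

{"fn": "play_rows", "kwargs": {
  "moves": [
    {"dx": 0.0058,"dy": -0.0123,"dz": 0,"roll": 0,"hand": 0},
    {"dx": 0.004,"dy": -0.0129,"dz": 0,"roll": 0,"hand": 0},
    {"dx": 0.0026,"dy": -0.0133,"dz": 0,"roll": 0,"hand": 0},
    {"dx": 0.0008,"dy": -0.0135,"dz": 0,"roll": 0,"hand": 0},
    {"dx": -0.0009,"dy": -0.0126,"dz": 0,"roll": 0,"hand": 0},
    {"dx": -0.0025,"dy": -0.0113,"dz": 0,"roll": 0,"hand": 0},
    {"dx": 0,"dy": 0,"dz": 0,"roll": 0,"hand": 0},
    {"dx": 0,"dy": 0,"dz": 0,"roll": 0,"hand": 0}
  ]
}}

```text
clock: 4.7
tool_pos: [0.4817, -0.1204, 0.188]
ee_rot: [[-0.998, 0.064, -0.0], [0.064, 0.998, 0.0], [0.0, 0.0, -1.0]]
wrist_force: [-0.8, 2.2, 0.4]
width: -0.001
grasp_force: 0.0
```

Run:
```python
from h import *
st()
a=snap('scene','s2')[0][80:260,250:430];b=snap('side','w2')[0][60:240,220:400]
cv2.imwrite('pics/v2.png',np.hstack([cv2.resize(i,(400,400),interpolation=2) for i in(a,b)]))
```

```text
4.7 cab [-0.2143 -0.2154  0.188 ] yawerr -0.13 F [-0.9  2.2  0.4] j [-0.47  0.37  1.76  0.    1.01 -1.98]
```

View pics/v2.png

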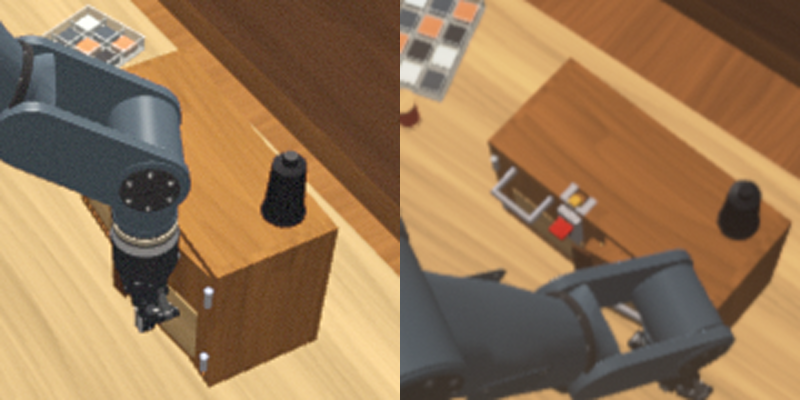

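The right door still looks ajar as before (panel at (180,310) left view) — the finger seems to have missed the bar. Lift, get out of view and check.

{"fn": "play_rows", "kwargs": {
  "moves": [
    {"dx": 0,"dy": 0,"dz": -0.03,"roll": 0,"hand": 0},
    {"dx": 0,"dy": 0,"dz": -0.04,"roll": 0,"hand": 0},
    {"dx": 0,"dy": -0.04,"dz": -0.03,"roll": 0,"hand": 0},
    {"dx": 0,"dy": -0.04,"dz": 0,"roll": 0,"hand": 0},
    {"dx": 0,"dy": -0.04,"dz": 0,"roll": 0,"hand": 0},
    {"dx": 0,"dy": -0.03,"dz": 0,"roll": 0,"hand": 0},
    {"dx": 0,"dy": 0,"dz": 0,"roll": 0,"hand": 0}
  ]
}}

```text
clock: 5.5
tool_pos: [0.4722, -0.2731, 0.288]
ee_rot: [[-0.998, 0.067, 0.001], [0.067, 0.998, -0.002], [-0.001, -0.002, -1.0]]
wrist_force: [0.2, 1.1, -0.1]
width: 0.003
grasp_force: 0.0
```

Run:
```python
from h import *
st()
a=snap('scene','s3')[0][80:280,220:420];b=snap('side','e3')[0][60:260,220:420]
cv2.imwrite('pics/v3.png',np.hstack([cv2.resize(i,(400,400),interpolation=2) for i in(a,b)]))
def proj(m,p):
    q=np.linalg.inv(m['pose'])@np.r_[p,1];return (m['fx']*q[0]/q[2]+m['cx'],m['fy']*q[1]/q[2]+m['cy'])
print('tip expected v1 crop',[(x-o)*400/180 for x,o in zip(proj(np.load('s1.npz'),[.558,.0001,.2638]),(250,80))])
print('tip expected v2 crop',[(x-o)*400/180 for x,o in zip(proj(np.load('s2.npz'),[.4817,-.1204,.188]),(250,80))])
```

```text
5.5 cab [-0.2144 -0.3684  0.288 ] yawerr -0.26 F [ 0.1  1.1 -0.1] j [-0.73  0.32  1.52 -0.    1.3  -2.23]
tip expected v1 crop [np.float64(147.14025300806068), np.float64(214.74937679556945)]
tip expected v2 crop [np.float64(144.91180314757747), np.float64(341.55605471152506)]
```

View pics/v3.png

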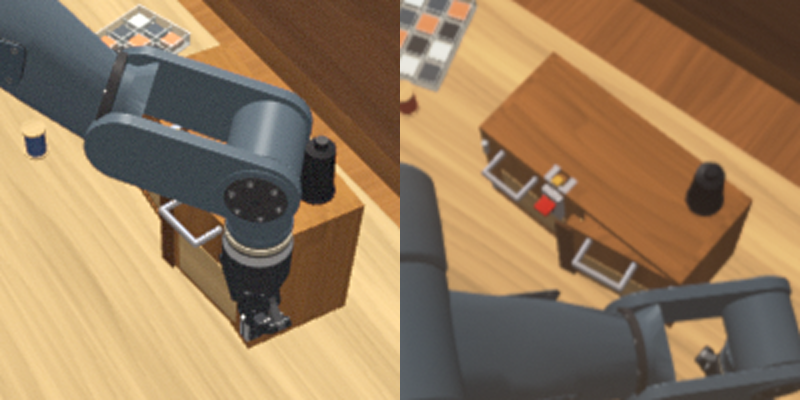

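The door and bar are unmoved; the tip is drawn about 8 px above where the TCP projects. I'll check with depth how high the tip really is.

Run:
```python
from h import *
m=np.load('s3.npz');d=m['d']
print('TCP world',arm.read_state()['tool_pos'])
for v in range(228,256,2):
    row=[]
    for u in range(335,362,3):
        p=w(d,m,u,v,0); row.append('%.0f,%.0f,%.0f'%tuple(p*1000))
    print(v,' '.join(row))
print('bar');
for u,v in((301,184),(306,188),(311,192),(316,198)):print(w(d,m,u,v,1),w(d,m,u,v,0))
```

```text
TCP world [ 0.471837   -0.26935175  0.2877133 ]
228 458,-247,372 453,-267,399 451,-281,416 453,-289,424 458,-293,425 456,-306,441 462,-309,440 469,-310,436 475,-313,436
230 583,-69,77 454,-265,389 452,-279,405 452,-291,420 458,-294,419 457,-306,433 462,-310,434 469,-311,430 474,-316,432
232 585,-67,63 460,-257,368 453,-278,397 453,-290,410 456,-296,415 457,-306,426 459,-314,433 469,-312,425 639,-115,81
234 584,-69,55 589,-77,61 454,-278,389 455,-288,400 459,-294,404 458,-305,416 460,-313,424 466,-317,425 639,-116,71
236 584,-69,45 585,-84,61 460,-270,366 455,-288,392 464,-288,386 476,-284,372 480,-289,376 465,-318,420 471,-322,420
238 581,-75,44 587,-82,48 461,-269,358 457,-286,381 466,-285,373 470,-291,377 463,-311,405 464,-320,415 468,-326,420
240 587,-66,18 588,-80,35 460,-271,352 458,-286,372 462,-292,376 468,-294,375 457,-319,412 462,-324,414 467,-327,414
242 592,-60,-4 585,-86,33 459,-273,348 458,-286,364 458,-298,378 457,-310,394 454,-324,412 458,-328,414 463,-332,416
244 586,-69,2 585,-87,24 460,-273,339 463,-280,345 456,-300,374 456,-311,388 456,-321,400 456,-332,412 462,-335,412
246 582,-74,-0 590,-80,2 460,-273,332 465,-278,334 457,-299,365 456,-312,382 455,-324,397 455,-334,409 642,-120,10
248 579,-80,-2 584,-88,4 589,-98,14 463,-282,331 468,-286,332 611,-115,18 621,-117,12 633,-117,4 643,-120,-1
250 575,-86,-2 583,-91,-3 589,-98,2 590,-112,18 601,-114,13 610,-116,8 622,-116,-1 630,-122,0 638,-126,-1
252 570,-94,0 578,-99,-0 586,-103,-1 589,-114,11 602,-113,0 611,-116,-3 618,-122,-1 625,-129,2 635,-131,-3
254 566,-100,-1 574,-105,0 582,-110,1 590,-114,-0 596,-121,3 605,-125,2 614,-128,-1 620,-136,5 630,-138,-1
bar
[0.5287 0.0365 0.2153] [0.5287 0.0365 0.2153]
[0.5346 0.0181 0.2122] [0.5359 0.0204 0.2092]
[0.5708 0.0513 0.1408] [0.5731 0.055  0.1358]
[ 0.539  -0.0302  0.2134] [ 0.5382 -0.0315  0.2153]
```

Run:
```python
from h import *
V,U=np.mgrid[0:400,0:640]
def cloud(f):
    m=np.load(f+'.npz');d=m['d'];P=np.stack([(U-m['cx'])/m['fx']*d,(V-m['cy'])/m['fy']*d,d,np.ones_like(d)],-1)@m['pose'].T;return P[...,:3],d
def pr(f,p):
    m=np.load(f+'.npz');q=np.linalg.inv(m['pose'])@np.r_[p,1];return np.round((m['fx']*q[0]/q[2]+m['cx'],m['fy']*q[1]/q[2]+m['cy']),1)
for f,t in(('s0',[.2572,.5689,.1972]),('e0',[.2572,.5689,.1972]),('s3',[.472,-.272,.288]),('e3',[.472,-.272,.288])):
    P,d=cloud(f);ok=(d>0)&(np.hypot(P[...,0]-t[0],P[...,1]-t[1])<.07)&(P[...,2]>t[2]-.06)
    z=np.sort(P[ok][:,2]);i=np.where(ok&(P[...,2]<z[0]+.02))
    print(f,'proj',pr(f,t),'minz',z[:8].round(3),'at u,v',[(int(a),int(b)) for a,b in zip(i[1][:6],i[0][:6])],P[i][:4].round(3).tolist())
im=lambda f,u,v:cv2.resize(cv2.imread(f'pics/{f}.png')[v-40:v+40,u-40:u+40],(400,400),interpolation=cv2.INTER_CUBIC)
u0,v0=map(int,pr('s3',[.472,-.272,.288]));u1,v1=map(int,pr('s0',[.2572,.5689,.1972]))
A=im('s3',u0,v0);B=im('s0',u1,v1)
for X in(A,B):cv2.circle(X,(200,200),4,(0,255,0),1)
cv2.imwrite('pics/v4.png',np.hstack([A,B]))
```

```text
s0 proj [149.1 116.9] minz [0.24  0.241 0.242 0.245 0.245 0.247 0.247 0.247] at u,v [(146, 94), (147, 94), (148, 94), (149, 94), (142, 95), (145, 95)] [[0.276, 0.609, 0.257], [0.279, 0.609, 0.256], [0.282, 0.608, 0.255], [0.285, 0.606, 0.256]]
e0 proj [121.4 163.9] minz [0.246 0.25  0.25  0.251 0.251 0.251 0.252 0.254] at u,v [(111, 143), (112, 143), (111, 144), (112, 144), (112, 145), (122, 166)] [[0.283, 0.604, 0.261], [0.286, 0.605, 0.256], [0.282, 0.608, 0.252], [0.283, 0.604, 0.254]]
s3 proj [344.3 253.9] minz [0.323 0.324 0.327 0.328 0.328 0.329 0.331 0.331] at u,v [(340, 243), (340, 244), (341, 244), (343, 244), (340, 245), (341, 245)] [[0.459, -0.269, 0.339], [0.46, -0.268, 0.333], [0.46, -0.273, 0.339], [0.462, -0.277, 0.343]]
e3 proj [383.2 261.1] minz [0.327 0.33  0.336 0.339 0.343 0.369 0.37  0.373] at u,v [(383, 261), (384, 261), (385, 261), (386, 261), (387, 261)] [[0.462, -0.272, 0.33], [0.462, -0.274, 0.336], [0.466, -0.276, 0.327], [0.464, -0.279, 0.339]]
```

View pics/v4.png

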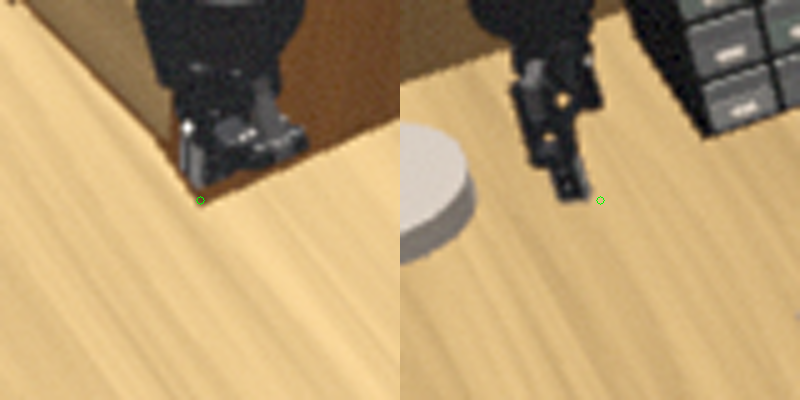

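The real tip sits about 30 mm above the reported TCP (depth ≈ 0.32 vs 0.288; tip pixel above the green marker), so the finger passed just over the bar. I'll go back and lower about 30 mm further.

{"fn": "play_rows", "kwargs": {
  "moves": [
    {"dx": -0.008,"dy": 0.035,"dz": 0,"roll": 0,"hand": 0},
    {"dx": -0.01,"dy": 0.04,"dz": 0,"roll": 0,"hand": 0},
    {"dx": -0.01,"dy": 0.04,"dz": 0,"roll": 0,"hand": 0},
    {"dx": -0.01,"dy": 0.04,"dz": 0,"roll": 0,"hand": 0},
    {"dx": -0.01,"dy": 0.04,"dz": 0,"roll": 0,"hand": 0},
    {"dx": -0.01,"dy": 0.04,"dz": 0,"roll": 0,"hand": 0},
    {"dx": -0.01,"dy": 0.042,"dz": 0.02,"roll": 0,"hand": 0},
    {"dx": 0,"dy": 0,"dz": 0.03,"roll": 0,"hand": 0},
    {"dx": 0,"dy": 0,"dz": 0.02,"roll": 0,"hand": 0},
    {"dx": 0,"dy": 0,"dz": 0.02,"roll": 0,"hand": 0},
    {"dx": 0,"dy": 0,"dz": 0,"roll": 0,"hand": 0}
  ]
}}

```text
clock: 6.7
tool_pos: [0.5543, 0.0048, 0.1955]
ee_rot: [[-0.998, 0.061, -0.007], [0.061, 0.998, 0.002], [0.008, 0.001, -1.0]]
wrist_force: [-0.4, 0.5, -0.8]
width: -0.002
grasp_force: 0.0
```

Run:
```python
from h import *
st()
```

```text
6.7 cab [-0.1497 -0.0859  0.1955] yawerr 0.07 F [-0.4  0.4 -0.8] j [-0.19  0.44  1.61  0.    1.1  -1.7 ]
```

{"fn": "play_rows", "kwargs": {
  "moves": [
    {"dx": 0,"dy": 0,"dz": 0.005,"roll": 0,"hand": 0},
    {"dx": 0,"dy": 0,"dz": 0.005,"roll": 0,"hand": 0},
    {"dx": 0,"dy": 0,"dz": 0.005,"roll": 0,"hand": 0},
    {"dx": 0,"dy": 0,"dz": 0.005,"roll": 0,"hand": 0},
    {"dx": 0,"dy": 0,"dz": 0,"roll": 0,"hand": 0}
  ]
}}

```text
clock: 7.2
tool_pos: [0.5571, 0.0022, 0.1776]
ee_rot: [[-0.998, 0.064, -0.001], [0.064, 0.998, 0.0], [0.001, 0.0, -1.0]]
wrist_force: [-0.8, 0.4, -0.3]
width: 0.001
grasp_force: 0.0
```

{"fn": "play_rows", "kwargs": {
  "moves": [
    {"dx": 0,"dy": 0,"dz": 0.005,"roll": 0,"hand": 0},
    {"dx": 0,"dy": 0,"dz": 0.005,"roll": 0,"hand": 0},
    {"dx": 0,"dy": 0,"dz": 0.004,"roll": 0,"hand": 0},
    {"dx": 0,"dy": 0,"dz": 0.004,"roll": 0,"hand": 0},
    {"dx": 0,"dy": 0,"dz": 0,"roll": 0,"hand": 0},
    {"dx": 0.01,"dy": -0.004,"dz": 0,"roll": 0,"hand": 0},
    {"dx": 0.01,"dy": -0.006,"dz": 0,"roll": 0,"hand": 0},
    {"dx": 0.01,"dy": -0.006,"dz": 0,"roll": 0,"hand": 0},
    {"dx": 0,"dy": 0,"dz": 0,"roll": 0,"hand": 0}
  ]
}}

```text
clock: 8.1
tool_pos: [0.5238, -0.0122, 0.1602]
ee_rot: [[-0.998, 0.065, -0.003], [0.065, 0.998, 0.001], [0.003, 0.0, -1.0]]
wrist_force: [0.3, 0.1, 0.5]
width: -0.001
grasp_force: 0.0
```

Run:
```python
from h import *
st()
a=snap('scene','s5')[0][80:260,250:430];b=snap('wrist','w5')[0][:,120:520]
cv2.imwrite('pics/v5.png',np.hstack([cv2.resize(i,(400,400),interpolation=2) for i in(a,b)]))
```

```text
8.1 cab [-0.179  -0.1048  0.1602] yawerr -0.16 F [0.3 0.1 0.5] j [-0.24  0.45  1.72 -0.    0.98 -1.74]
```

View pics/v5.png

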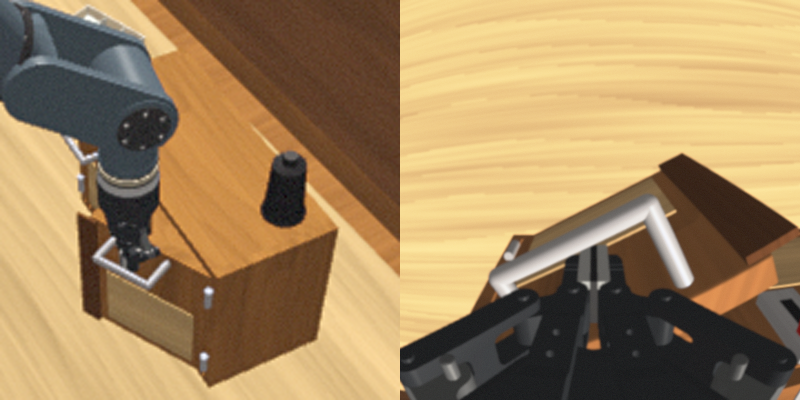

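Now the finger is hooked behind the bar, mid-length, and the door is following. Continue the arc.

{"fn": "play_rows", "kwargs": {
  "moves": [
    {"dx": 0.01,"dy": -0.01,"dz": 0,"roll": 0,"hand": 0},
    {"dx": 0.0086,"dy": -0.0104,"dz": 0,"roll": 0,"hand": 0},
    {"dx": 0.0072,"dy": -0.0115,"dz": 0,"roll": 0,"hand": 0},
    {"dx": 0.0058,"dy": -0.0123,"dz": 0,"roll": 0,"hand": 0},
    {"dx": 0.004,"dy": -0.0129,"dz": 0,"roll": 0,"hand": 0},
    {"dx": 0.0026,"dy": -0.0133,"dz": 0,"roll": 0,"hand": 0},
    {"dx": 0.0008,"dy": -0.0135,"dz": 0,"roll": 0,"hand": 0},
    {"dx": -0.0009,"dy": -0.0126,"dz": 0,"roll": 0,"hand": 0},
    {"dx": -0.0025,"dy": -0.0113,"dz": 0,"roll": 0,"hand": 0},
    {"dx": 0,"dy": 0,"dz": 0,"roll": 0,"hand": 0},
    {"dx": 0,"dy": 0,"dz": 0,"roll": 0,"hand": 0}
  ]
}}

```text
clock: 9.3
tool_pos: [0.4834, -0.1173, 0.1597]
ee_rot: [[-0.998, 0.064, -0.002], [0.064, 0.998, 0.0], [0.002, 0.0, -1.0]]
wrist_force: [0.2, -0.1, -0.0]
width: -0.002
grasp_force: 0.0
```

Run:
```python
from h import *
st()
a=snap('scene','s6')[0][80:280,240:440];b=snap('wrist','w6')[0][:,120:520]
cv2.imwrite('pics/v6.png',np.hstack([cv2.resize(i,(400,400),interpolation=2) for i in(a,b)]))
```

```text
9.3 cab [-0.2128 -0.2122  0.1597] yawerr -0.11 F [ 0.2 -0.  -0. ] j [-0.46  0.41  1.79 -0.    0.94 -1.97]
```

View pics/v6.png

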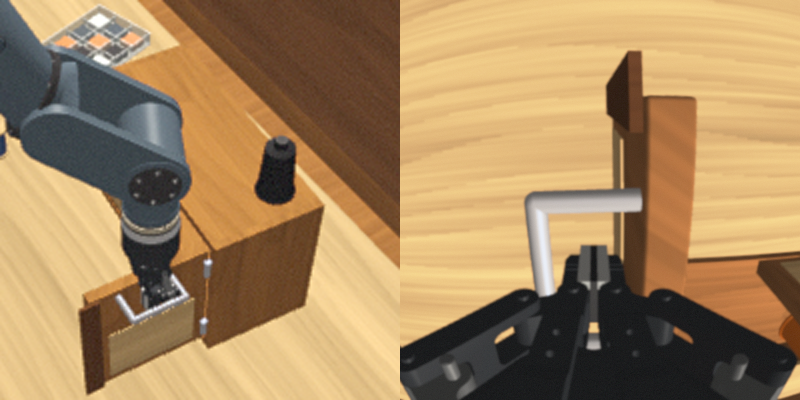

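Right door is about square (door edge at (640–690, 100–290) runs parallel to the tool's x in the wrist view). Lift out and go above the red tab.

{"fn": "play_rows", "kwargs": {
  "moves": [
    {"dx": 0,"dy": 0,"dz": -0.02,"roll": 0,"hand": 0},
    {"dx": 0,"dy": 0,"dz": -0.03,"roll": 0,"hand": 0},
    {"dx": 0,"dy": 0,"dz": -0.035,"roll": 0,"hand": 0},
    {"dx": 0,"dy": 0,"dz": -0.035,"roll": 0,"hand": 0},
    {"dx": -0.011,"dy": 0.037,"dz": 0,"roll": 0,"hand": 0},
    {"dx": -0.01,"dy": 0.04,"dz": 0,"roll": 0,"hand": 0},
    {"dx": -0.01,"dy": 0.04,"dz": 0,"roll": 0,"hand": 0},
    {"dx": -0.01,"dy": 0.04,"dz": 0,"roll": 0,"hand": 0},
    {"dx": -0.01,"dy": 0.04,"dz": 0,"roll": 0,"hand": 0},
    {"dx": -0.01,"dy": 0.04,"dz": 0,"roll": 0,"hand": 0},
    {"dx": -0.01,"dy": 0.02,"dz": 0,"roll": 0,"hand": 0},
    {"dx": 0,"dy": 0,"dz": 0.03,"roll": 0,"hand": 0},
    {"dx": 0,"dy": 0,"dz": 0.02,"roll": 0,"hand": 0},
    {"dx": 0,"dy": 0,"dz": 0,"roll": 0,"hand": 0},
    {"dx": 0,"dy": 0,"dz": 0,"roll": 0,"hand": 0}
  ]
}}

```text
clock: 10.9
tool_pos: [0.571, 0.1352, 0.2301]
ee_rot: [[-0.998, 0.063, -0.001], [0.063, 0.998, -0.0], [0.001, -0.0, -1.0]]
wrist_force: [0.2, 0.0, 0.4]
width: -0.0
grasp_force: 0.0
```

```bash
cat >> h.py <<'E'
def cloud(n):
    p,d,m=snap(n,'tmp_'+n);V,U=np.mgrid[0:400,0:640]
    P=(np.stack([(U-m['cx'])/m['fx']*d,(V-m['cy'])/m['fy']*d,d,np.ones_like(d)],-1)@m['pose'].T)[...,:3]
    C=P.copy();C[...,:2]=(P[...,:2]-O)@M.T;return p,d,C
E
python3 - <<'E'
from h import *
st()
for n in('scene','side'):
    p,d,C=cloud(n);ok=(d>0)
    k=ok&(abs(C[...,2]-.224)<.006)&(C[...,0]<-.13)&(C[...,0]>-.31)&(C[...,1]<-.14)&(C[...,1]>-.26)
    q=C[k];print(n,len(q),np.polyfit(q[:,0],q[:,1],1) if len(q)>5 else '',q[:,:2].mean(0),q[:,0].min() if len(q) else '')
    hsv=cv2.cvtColor(p,cv2.COLOR_BGR2HSV);r=ok&((hsv[...,0]<8)|(hsv[...,0]>172))&(hsv[...,1]>180)&(hsv[...,2]>90)&(abs(C[...,1]-.045)<.06)&(abs(C[...,0]+.13)<.06)
    print('tab',r.sum(),C[r].mean(0).round(3) if r.any() else '')
    t=arm.read_state()['tool_pos'];t=cab(t);f=ok&(np.hypot(C[...,0]-t[0],C[...,1]-t[1])<.025)&(C[...,2]>.225);print('finger min z',np.sort(C[f][:,2])[:6].round(3))
E
```

```text
10.9 cab [-0.1411  0.0452  0.2301] yawerr -0.05 F [0.2 0.  0.4] j [ 0.04  0.44  1.49 -0.    1.21 -1.47]
scene 438 [ 0.04830988 -0.17440217] [-0.22085292 -0.18507155] -0.3091474637956424
tab 16 [-0.14   0.036  0.209]
finger min z [0.225 0.226 0.228 0.229 0.229 0.259]
side 394 [ 0.04404137 -0.17287245] [-0.21777493 -0.18246355] -0.30807165138466247
tab 48 [-0.134  0.045  0.21 ]
finger min z [0.269 0.272 0.273 0.273 0.276 0.279]
```

{"fn": "play_rows", "kwargs": {
  "moves": [
    {"dx": 0,"dy": 0,"dz": 0.02,"roll": 0,"hand": 0},
    {"dx": 0,"dy": 0,"dz": 0.015,"roll": 0,"hand": 0},
    {"dx": 0,"dy": 0,"dz": 0.005,"roll": 0,"hand": 0},
    {"dx": 0,"dy": 0,"dz": 0,"roll": 0,"hand": 0}
  ]
}}

```text
clock: 11.4
tool_pos: [0.5715, 0.1347, 0.1904]
ee_rot: [[-0.998, 0.064, 0.0], [0.064, 0.998, -0.0], [-0.0, -0.0, -1.0]]
wrist_force: [1.3, -0.4, -0.0]
width: 0.004
grasp_force: 0.0
```

Run:
```python
from h import *
st();import glob
p,d,C=cloud('side');t=cab(arm.read_state()['tool_pos']);f=(d>0)&(np.hypot(C[...,0]-t[0],C[...,1]-t[1])<.025)&(C[...,2]>.21)
z=np.where(f,C[...,2],9)
cols=np.where(f.any(0))[0]
for u in cols: 
    v=np.where(f[:,u])[0]; print(u,[(int(a),tuple((C[a,u]*1000).astype(int))) for a in v[-4:]])
q=np.linalg.inv(arm.camera_model('side')['pose'])@np.r_[arm.read_state()['tool_pos'],1];m=arm.camera_model('side');print('proj TCP',m['fx']*q[0]/q[2]+m['cx'],m['fy']*q[1]/q[2]+m['cy'])
```

```text
11.4 cab [-0.1405  0.0447  0.1904] yawerr -0.1 F [ 1.4 -0.3 -0. ] j [ 0.04  0.49  1.54 -0.    1.12 -1.47]
273 [(109, (np.int64(-155), np.int64(62), np.int64(556))), (110, (np.int64(-158), np.int64(60), np.int64(557))), (111, (np.int64(-159), np.int64(59), np.int64(555))), (112, (np.int64(-159), np.int64(60), np.int64(548)))]
274 [(111, (np.int64(-158), np.int64(56), np.int64(556))), (112, (np.int64(-157), np.int64(58), np.int64(549))), (113, (np.int64(-161), np.int64(54), np.int64(552))), (114, (np.int64(-162), np.int64(53), np.int64(550)))]
275 [(112, (np.int64(-157), np.int64(54), np.int64(553))), (113, (np.int64(-159), np.int64(53), np.int64(552))), (114, (np.int64(-162), np.int64(50), np.int64(554))), (115, (np.int64(-163), np.int64(49), np.int64(551)))]
276 [(114, (np.int64(-159), np.int64(50), np.int64(550))), (115, (np.int64(-160), np.int64(48), np.int64(549))), (116, (np.int64(-161), np.int64(48), np.int64(546))), (117, (np.int64(-163), np.int64(46), np.int64(546)))]
277 [(114, (np.int64(-158), np.int64(47), np.int64(552))), (115, (np.int64(-159), np.int64(46), np.int64(550))
[... 3331 characters left out ...]
64(-146), np.int64(32), np.int64(242))), (165, (np.int64(-141), np.int64(39), np.int64(216)))]
293 [(159, (np.int64(-142), np.int64(29), np.int64(278))), (160, (np.int64(-143), np.int64(28), np.int64(274))), (161, (np.int64(-146), np.int64(25), np.int64(277))), (166, (np.int64(-140), np.int64(36), np.int64(210)))]
294 [(159, (np.int64(-142), np.int64(25), np.int64(284))), (160, (np.int64(-142), np.int64(25), np.int64(276))), (161, (np.int64(-145), np.int64(22), np.int64(279)))]
295 [(159, (np.int64(-137), np.int64(25), np.int64(275))), (160, (np.int64(-140), np.int64(22), np.int64(278)))]
296 [(159, (np.int64(-138), np.int64(20), np.int64(284)))]
proj TCP 291.33787060034473 166.7521815442458
```

{"fn": "play_rows", "kwargs": {
  "moves": [
    {"dx": 0,"dy": 0,"dz": 0.005,"roll": 0,"hand": 0},
    {"dx": 0,"dy": 0,"dz": 0.004,"roll": 0,"hand": 0},
    {"dx": 0,"dy": 0,"dz": 0.003,"roll": 0,"hand": 0},
    {"dx": 0,"dy": 0,"dz": 0,"roll": 0,"hand": 0},
    {"dx": 0,"dy": 0,"dz": 0,"roll": 0,"hand": 0}
  ]
}}

```text
clock: 11.95
tool_pos: [0.5714, 0.1349, 0.178]
ee_rot: [[-0.998, 0.063, -0.0], [0.063, 0.998, -0.0], [0.0, -0.0, -1.0]]
wrist_force: [-0.8, 0.1, -0.4]
width: 0.001
grasp_force: 0.0
```

{"fn": "play_rows", "kwargs": {
  "moves": [
    {"dx": 0,"dy": 0,"dz": 0.002,"roll": 0,"hand": 0},
    {"dx": 0,"dy": 0,"dz": 0,"roll": 0,"hand": 0},
    {"dx": 0,"dy": 0,"dz": 0,"roll": 0,"hand": 0}
  ]
}}

```text
clock: 12.25
tool_pos: [0.5718, 0.1349, 0.1764]
ee_rot: [[-0.998, 0.063, 0.001], [0.063, 0.998, 0.0], [-0.001, 0.0, -1.0]]
wrist_force: [-0.2, 0.3, 1.2]
width: -0.002
grasp_force: 0.9
```

{"fn": "play_rows", "kwargs": {
  "moves": [
    {"dx": 0,"dy": 0,"dz": 0.002,"roll": 0,"hand": 0},
    {"dx": 0,"dy": 0,"dz": 0,"roll": 0,"hand": 0},
    {"dx": 0,"dy": 0,"dz": 0,"roll": 0,"hand": 0}
  ]
}}

```text
clock: 12.55
tool_pos: [0.5719, 0.1349, 0.1758]
ee_rot: [[-0.998, 0.063, 0.002], [0.063, 0.998, -0.0], [-0.002, 0.0, -1.0]]
wrist_force: [-1.9, 0.2, 9.2]
width: -0.002
grasp_force: 4.5
```

Tab contact at reported z ≈ 0.176. Back off 3 mm and press the case inwards.

{"fn": "play_rows", "kwargs": {
  "moves": [
    {"dx": 0,"dy": 0,"dz": -0.004,"roll": 0,"hand": 0},
    {"dx": -0.003,"dy": 0,"dz": 0,"roll": 0,"hand": 0},
    {"dx": -0.003,"dy": 0,"dz": 0,"roll": 0,"hand": 0},
    {"dx": -0.002,"dy": 0,"dz": 0,"roll": 0,"hand": 0},
    {"dx": -0.002,"dy": 0,"dz": 0,"roll": 0,"hand": 0},
    {"dx": 0,"dy": 0,"dz": 0,"roll": 0,"hand": 0},
    {"dx": 0,"dy": 0,"dz": 0,"roll": 0,"hand": 0}
  ]
}}

```text
clock: 13.25
tool_pos: [0.5813, 0.1342, 0.1779]
ee_rot: [[-0.998, 0.064, -0.0], [0.064, 0.998, -0.0], [0.0, -0.0, -1.0]]
wrist_force: [0.9, -0.2, 0.1]
width: -0.002
grasp_force: 0.0
```

{"fn": "play_rows", "kwargs": {
  "moves": [
    {"dx": -0.002,"dy": 0,"dz": 0,"roll": 0,"hand": 0},
    {"dx": -0.002,"dy": 0,"dz": 0,"roll": 0,"hand": 0},
    {"dx": 0,"dy": 0,"dz": 0,"roll": 0,"hand": 0},
    {"dx": 0,"dy": 0,"dz": 0,"roll": 0,"hand": 0}
  ]
}}

```text
clock: 13.65
tool_pos: [0.5816, 0.1342, 0.1779]
ee_rot: [[-0.998, 0.063, -0.008], [0.063, 0.998, -0.0], [0.008, -0.001, -1.0]]
wrist_force: [-7.3, 0.2, 4.2]
width: 0.004
grasp_force: 3.6
```

{"fn": "play_rows", "kwargs": {
  "moves": [
    {"dx": -0.002,"dy": 0,"dz": 0,"roll": 0,"hand": 0},
    {"dx": -0.002,"dy": 0,"dz": 0,"roll": 0,"hand": 0},
    {"dx": 0,"dy": 0,"dz": 0,"roll": 0,"hand": 0},
    {"dx": 0,"dy": 0,"dz": 0,"roll": 0,"hand": 0}
  ]
}}

```text
clock: 14.05
tool_pos: [0.5835, 0.1339, 0.1779]
ee_rot: [[-0.998, 0.063, -0.012], [0.063, 0.998, -0.0], [0.012, -0.001, -1.0]]
wrist_force: [-11.2, -0.9, 6.5]
width: -0.0
grasp_force: 5.5
```

{"fn": "play_rows", "kwargs": {
  "moves": [
    {"dx": -0.002,"dy": 0,"dz": 0,"roll": 0,"hand": 0},
    {"dx": -0.002,"dy": 0,"dz": 0,"roll": 0,"hand": 0},
    {"dx": 0,"dy": 0,"dz": 0,"roll": 0,"hand": 0},
    {"dx": 0,"dy": 0,"dz": 0,"roll": 0,"hand": 0}
  ]
}}

```text
clock: 14.45
tool_pos: [0.5874, 0.1334, 0.1779]
ee_rot: [[-0.998, 0.063, -0.013], [0.063, 0.998, -0.001], [0.013, -0.002, -1.0]]
wrist_force: [-11.3, -1.0, 8.1]
width: -0.0
grasp_force: 5.6
```

{"fn": "play_rows", "kwargs": {
  "moves": [
    {"dx": -0.002,"dy": 0,"dz": 0,"roll": 0,"hand": 0},
    {"dx": -0.001,"dy": 0,"dz": 0,"roll": 0,"hand": 0},
    {"dx": 0,"dy": 0,"dz": 0,"roll": 0,"hand": 0},
    {"dx": 0,"dy": 0,"dz": 0,"roll": 0,"hand": 0}
  ]
}}

```text
clock: 14.85
tool_pos: [0.5893, 0.1332, 0.1778]
ee_rot: [[-0.998, 0.063, -0.015], [0.063, 0.998, -0.001], [0.015, -0.002, -1.0]]
wrist_force: [-13.5, -1.1, 8.4]
width: -0.0
grasp_force: 6.5
```

Door is in about 8 mm. Slide down.

{"fn": "play_rows", "kwargs": {
  "moves": [
    {"dx": -0.001,"dy": 0,"dz": 0.002,"roll": 0,"hand": 0},
    {"dx": 0,"dy": 0,"dz": 0.002,"roll": 0,"hand": 0},
    {"dx": 0,"dy": 0,"dz": 0.001,"roll": 0,"hand": 0},
    {"dx": 0,"dy": 0,"dz": 0,"roll": 0,"hand": 0},
    {"dx": 0,"dy": 0,"dz": 0,"roll": 0,"hand": 0}
  ]
}}

```text
clock: 15.35
tool_pos: [0.5892, 0.1341, 0.1734]
ee_rot: [[-0.998, 0.062, -0.017], [0.062, 0.998, 0.0], [0.017, -0.001, -1.0]]
wrist_force: [-16.5, 1.4, 13.0]
width: 0.0
grasp_force: 8.6
```

{"fn": "play_rows", "kwargs": {
  "moves": [
    {"dx": 0,"dy": 0,"dz": 0.001,"roll": 0,"hand": 0},
    {"dx": 0,"dy": 0,"dz": 0.001,"roll": 0,"hand": 0},
    {"dx": 0,"dy": 0,"dz": 0.001,"roll": 0,"hand": 0},
    {"dx": 0,"dy": 0,"dz": 0,"roll": 0,"hand": 0},
    {"dx": 0,"dy": 0,"dz": 0,"roll": 0,"hand": 0}
  ]
}}

```text
clock: 15.85
tool_pos: [0.5892, 0.1343, 0.1705]
ee_rot: [[-0.998, 0.062, -0.016], [0.062, 0.998, 0.001], [0.016, -0.0, -1.0]]
wrist_force: [-15.5, 2.0, 12.9]
width: -0.003
grasp_force: 9.2
```

{"fn": "play_rows", "kwargs": {
  "moves": [
    {"dx": 0,"dy": 0,"dz": 0.002,"roll": 0,"hand": 0},
    {"dx": 0,"dy": 0,"dz": 0.002,"roll": 0,"hand": 0},
    {"dx": 0,"dy": 0,"dz": 0.002,"roll": 0,"hand": 0},
    {"dx": 0,"dy": 0,"dz": 0.002,"roll": 0,"hand": 0},
    {"dx": 0.002,"dy": 0,"dz": 0.002,"roll": 0,"hand": 0},
    {"dx": 0.002,"dy": 0,"dz": 0.002,"roll": 0,"hand": 0},
    {"dx": 0,"dy": 0,"dz": 0,"roll": 0,"hand": 0}
  ]
}}

```text
clock: 16.55
tool_pos: [0.5883, 0.1345, 0.1585]
ee_rot: [[-0.998, 0.063, -0.01], [0.063, 0.998, 0.001], [0.01, 0.0, -1.0]]
wrist_force: [-9.4, 2.2, 8.3]
width: -0.001
grasp_force: 5.9
```

{"fn": "play_rows", "kwargs": {
  "moves": [
    {"dx": 0.002,"dy": 0,"dz": 0.002,"roll": 0,"hand": 0},
    {"dx": 0,"dy": 0,"dz": 0.002,"roll": 0,"hand": 0},
    {"dx": 0,"dy": 0,"dz": 0.002,"roll": 0,"hand": 0},
    {"dx": 0,"dy": 0,"dz": 0,"roll": 0,"hand": 0},
    {"dx": 0,"dy": 0,"dz": 0,"roll": 0,"hand": 0}
  ]
}}

```text
clock: 17.05
tool_pos: [0.5871, 0.1347, 0.1524]
ee_rot: [[-0.998, 0.063, -0.008], [0.063, 0.998, 0.001], [0.008, 0.001, -1.0]]
wrist_force: [-9.3, 2.6, 7.3]
width: 0.0
grasp_force: 5.5
```

{"fn": "play_rows", "kwargs": {
  "moves": [
    {"dx": 0,"dy": 0,"dz": 0.001,"roll": 0,"hand": 0},
    {"dx": 0,"dy": 0,"dz": 0.001,"roll": 0,"hand": 0},
    {"dx": 0,"dy": 0,"dz": 0.001,"roll": 0,"hand": 0},
    {"dx": 0,"dy": 0,"dz": 0,"roll": 0,"hand": 0},
    {"dx": 0,"dy": 0,"dz": 0,"roll": 0,"hand": 0}
  ]
}}

```text
clock: 17.55
tool_pos: [0.5883, 0.1345, 0.1518]
ee_rot: [[-0.998, 0.063, -0.005], [0.063, 0.998, 0.001], [0.005, 0.001, -1.0]]
wrist_force: [-11.7, 1.1, 17.6]
width: -0.002
grasp_force: 6.3
```

{"fn": "play_rows", "kwargs": {
  "moves": [
    {"dx": 0,"dy": 0,"dz": 0.001,"roll": 0,"hand": 0},
    {"dx": 0,"dy": 0,"dz": 0.001,"roll": 0,"hand": 0},
    {"dx": 0,"dy": 0,"dz": 0,"roll": 0,"hand": 0},
    {"dx": 0,"dy": 0,"dz": 0,"roll": 0,"hand": 0}
  ]
}}

```text
clock: 17.95
tool_pos: [0.5894, 0.1344, 0.1515]
ee_rot: [[-0.998, 0.063, -0.002], [0.063, 0.998, 0.001], [0.002, 0.001, -1.0]]
wrist_force: [-12.1, 0.4, 24.2]
width: 0.0
grasp_force: 7.5
```

Something firm met at reported z 0.1515 — either the bolt stop or the gripper body on the cabinet. Back off and measure the tab.

{"fn": "play_rows", "kwargs": {
  "moves": [
    {"dx": 0,"dy": 0,"dz": -0.005,"roll": 0,"hand": 0},
    {"dx": 0.01,"dy": 0,"dz": -0.002,"roll": 0,"hand": 0},
    {"dx": 0.01,"dy": 0,"dz": 0,"roll": 0,"hand": 0},
    {"dx": 0.02,"dy": 0,"dz": -0.03,"roll": 0,"hand": 0},
    {"dx": 0.03,"dy": 0,"dz": -0.04,"roll": 0,"hand": 0},
    {"dx": 0.03,"dy": -0.03,"dz": -0.03,"roll": 0,"hand": 0},
    {"dx": 0.02,"dy": -0.04,"dz": 0,"roll": 0,"hand": 0},
    {"dx": 0,"dy": -0.03,"dz": 0,"roll": 0,"hand": 0},
    {"dx": 0,"dy": 0,"dz": 0,"roll": 0,"hand": 0},
    {"dx": 0,"dy": 0,"dz": 0,"roll": 0,"hand": 0}
  ]
}}

```text
clock: 18.95
tool_pos: [0.4672, 0.0419, 0.2535]
ee_rot: [[-0.998, 0.065, 0.002], [0.065, 0.998, -0.0], [-0.002, 0.0, -1.0]]
wrist_force: [0.3, -0.1, 0.7]
width: -0.001
grasp_force: 0.0
```

Run:
```python
from h import *
st()
for n in('scene','side'):
    p,d,C=cloud(n);ok=(d>0)
    hsv=cv2.cvtColor(p,cv2.COLOR_BGR2HSV)
    near=ok&(abs(C[...,1]-.045)<.05)&(abs(C[...,0]+.13)<.06)
    r=near&((hsv[...,0]<8)|(hsv[...,0]>172))&(hsv[...,1]>170)&(hsv[...,2]>80)
    y=near&(hsv[...,0]>18)&(hsv[...,0]<32)&(hsv[...,1]>150)&(C[...,2]>.15)
    print(n,'tab',r.sum(),C[r].mean(0).round(4) if r.any() else '',np.sort(C[r][:,2])[-5:].round(3) if r.any() else '','brass',y.sum(),C[y].mean(0).round(4) if y.any() else '')
    k=ok&(abs(C[...,2]-.21)<.012)&(C[...,0]<-.145)&(C[...,0]>-.19)&(C[...,1]>.08)&(C[...,1]<.165);q=C[k];print('Lbar',len(q),q.mean(0).round(4) if len(q) else '',np.polyfit(q[:,1],q[:,0],1).round(3) if len(q)>5 else '')
    cv2.imwrite(f'pics/z_{n}.png',p)
a,b=[cv2.resize(cv2.imread(f'pics/z_{n}.png')[v:v+120,u:u+120],(400,400),interpolation=2) for n,u,v in(('scene',260,90),('side',240,90))]
cv2.imwrite('pics/v7.png',np.hstack([a,b]))
```

```text
18.95 cab [-0.2389 -0.0543  0.2535] yawerr -0.2 F [ 0.3 -0.1  0.7] j [-0.15  0.24  1.74  0.    1.16 -1.66]
scene tab 21 [-0.1458  0.0403  0.1834] [0.186 0.186 0.187 0.187 0.192] brass 0 
Lbar 8 [-0.1494  0.0842  0.2134] [ 0.436 -0.186]
side tab 0   brass 0 
Lbar 0
```

{"fn": "play_rows", "kwargs": {
  "moves": [
    {"dx": -0.03,"dy": 0.033,"dz": 0,"roll": 0,"hand": 0},
    {"dx": -0.03,"dy": 0.033,"dz": 0,"roll": 0,"hand": 0},
    {"dx": -0.029,"dy": 0.033,"dz": 0,"roll": 0,"hand": 0},
    {"dx": 0,"dy": 0,"dz": 0.03,"roll": 0,"hand": 0},
    {"dx": 0,"dy": 0,"dz": 0.03,"roll": 0,"hand": 0},
    {"dx": 0,"dy": 0,"dz": 0.025,"roll": 0,"hand": 0},
    {"dx": 0,"dy": 0,"dz": 0.01,"roll": 0,"hand": 0},
    {"dx": 0,"dy": 0,"dz": 0,"roll": 0,"hand": 0},
    {"dx": 0,"dy": 0,"dz": 0,"roll": 0,"hand": 0}
  ]
}}

```text
clock: 19.95
tool_pos: [0.5624, 0.1361, 0.1587]
ee_rot: [[-0.998, 0.063, 0.002], [0.063, 0.998, 0.0], [-0.002, 0.0, -1.0]]
wrist_force: [-0.6, -0.3, 0.4]
width: 0.004
grasp_force: 0.0
```

Run:
```python
from h import *
st()
```

```text
19.95 cab [-0.1497  0.0456  0.1587] yawerr -0.05 F [-0.6 -0.4  0.4] j [ 0.04  0.51  1.59  0.    1.03 -1.46]
```

{"fn": "play_rows", "kwargs": {
  "moves": [
    {"dx": 0,"dy": 0,"dz": 0.002,"roll": 0,"hand": 0},
    {"dx": 0,"dy": 0,"dz": 0.002,"roll": 0,"hand": 0},
    {"dx": 0,"dy": 0,"dz": 0.002,"roll": 0,"hand": 0},
    {"dx": 0,"dy": 0,"dz": 0,"roll": 0,"hand": 0},
    {"dx": 0,"dy": 0,"dz": 0,"roll": 0,"hand": 0}
  ]
}}

```text
clock: 20.45
tool_pos: [0.5616, 0.1355, 0.1521]
ee_rot: [[-0.998, 0.064, 0.0], [0.064, 0.998, -0.0], [-0.0, 0.0, -1.0]]
wrist_force: [0.4, -0.0, 0.2]
width: -0.0
grasp_force: 0.0
```

{"fn": "play_rows", "kwargs": {
  "moves": [
    {"dx": 0,"dy": 0,"dz": 0.001,"roll": 0,"hand": 0},
    {"dx": 0,"dy": 0,"dz": 0.001,"roll": 0,"hand": 0},
    {"dx": 0,"dy": 0,"dz": 0,"roll": 0,"hand": 0},
    {"dx": 0,"dy": 0,"dz": 0,"roll": 0,"hand": 0}
  ]
}}

```text
clock: 20.85
tool_pos: [0.5618, 0.1356, 0.1501]
ee_rot: [[-0.998, 0.063, 0.0], [0.063, 0.998, -0.0], [-0.0, 0.0, -1.0]]
wrist_force: [-0.2, 0.2, 1.9]
width: 0.002
grasp_force: 1.0
```

{"fn": "play_rows", "kwargs": {
  "moves": [
    {"dx": 0,"dy": 0,"dz": 0.001,"roll": 0,"hand": 0},
    {"dx": 0,"dy": 0,"dz": 0.001,"roll": 0,"hand": 0},
    {"dx": 0,"dy": 0,"dz": 0,"roll": 0,"hand": 0},
    {"dx": 0,"dy": 0,"dz": 0,"roll": 0,"hand": 0}
  ]
}}

```text
clock: 21.25
tool_pos: [0.5622, 0.1354, 0.1488]
ee_rot: [[-0.998, 0.063, 0.002], [0.063, 0.998, -0.0], [-0.002, -0.0, -1.0]]
wrist_force: [-1.0, -1.4, 6.8]
width: -0.003
grasp_force: 2.8
```

{"fn": "play_rows", "kwargs": {
  "moves": [
    {"dx": 0,"dy": 0,"dz": 0.001,"roll": 0,"hand": 0},
    {"dx": 0,"dy": 0,"dz": 0.001,"roll": 0,"hand": 0},
    {"dx": 0,"dy": 0,"dz": 0,"roll": 0,"hand": 0},
    {"dx": 0,"dy": 0,"dz": 0,"roll": 0,"hand": 0}
  ]
}}

```text
clock: 21.65
tool_pos: [0.563, 0.1352, 0.1486]
ee_rot: [[-0.998, 0.063, 0.004], [0.063, 0.998, -0.001], [-0.004, -0.001, -1.0]]
wrist_force: [-2.5, -0.9, 14.0]
width: -0.003
grasp_force: 7.1
```

{"fn": "play_rows", "kwargs": {
  "moves": [
    {"dx": 0,"dy": 0,"dz": 0.001,"roll": 0,"hand": 0},
    {"dx": 0,"dy": 0,"dz": 0,"roll": 0,"hand": 0},
    {"dx": 0,"dy": 0,"dz": 0,"roll": 0,"hand": 0}
  ]
}}

```text
clock: 21.95
tool_pos: [0.5631, 0.1352, 0.1486]
ee_rot: [[-0.998, 0.063, 0.005], [0.063, 0.998, -0.001], [-0.005, -0.001, -1.0]]
wrist_force: [-4.0, -1.9, 18.4]
width: 0.002
grasp_force: 9.5
```

Firm stop at 0.1486: 28 mm of travel, so the bolt is fully down. Now the left bar.

{"fn": "play_rows", "kwargs": {
  "moves": [
    {"dx": 0,"dy": 0,"dz": -0.02,"roll": 0,"hand": 0},
    {"dx": 0,"dy": 0,"dz": -0.03,"roll": 0,"hand": 0},
    {"dx": 0,"dy": 0,"dz": -0.03,"roll": 0,"hand": 0},
    {"dx": -0.006,"dy": 0.025,"dz": 0,"roll": 0,"hand": 0},
    {"dx": -0.006,"dy": 0.025,"dz": 0,"roll": 0,"hand": 0},
    {"dx": -0.0055,"dy": 0.025,"dz": 0,"roll": 0,"hand": 0},
    {"dx": 0,"dy": 0,"dz": 0,"roll": 0,"hand": 0},
    {"dx": 0,"dy": 0,"dz": 0,"roll": 0,"hand": 0}
  ]
}}

```text
clock: 22.75
tool_pos: [0.5832, 0.2095, 0.2242]
ee_rot: [[-0.998, 0.062, -0.001], [0.062, 0.998, -0.001], [0.001, -0.001, -1.0]]
wrist_force: [-0.9, 0.0, -0.2]
width: -0.0
grasp_force: 0.0
```

Run:
```python
from h import *
st()
```

```text
22.75 cab [-0.1335  0.1201  0.2242] yawerr -0.02 F [-0.9 -0.  -0.2] j [ 0.17  0.49  1.42 -0.    1.23 -1.34]
```

{"fn": "play_rows", "kwargs": {
  "moves": [
    {"dx": 0,"dy": 0,"dz": 0.015,"roll": 0,"hand": 0},
    {"dx": 0,"dy": 0,"dz": 0.01,"roll": 0,"hand": 0},
    {"dx": 0,"dy": 0,"dz": 0.005,"roll": 0,"hand": 0},
    {"dx": 0,"dy": 0,"dz": 0.005,"roll": 0,"hand": 0},
    {"dx": 0,"dy": 0,"dz": 0.005,"roll": 0,"hand": 0},
    {"dx": 0,"dy": 0,"dz": 0,"roll": 0,"hand": 0}
  ]
}}

```text
clock: 23.35
tool_pos: [0.5834, 0.2091, 0.1843]
ee_rot: [[-0.998, 0.064, -0.001], [0.064, 0.998, -0.0], [0.001, -0.0, -1.0]]
wrist_force: [-0.9, 0.5, -0.3]
width: 0.002
grasp_force: 0.0
```

{"fn": "play_rows", "kwargs": {
  "moves": [
    {"dx": 0,"dy": 0,"dz": 0.006,"roll": 0,"hand": 0},
    {"dx": 0,"dy": 0,"dz": 0.006,"roll": 0,"hand": 0},
    {"dx": 0,"dy": 0,"dz": 0.006,"roll": 0,"hand": 0},
    {"dx": 0,"dy": 0,"dz": 0.004,"roll": 0,"hand": 0},
    {"dx": 0,"dy": 0,"dz": 0,"roll": 0,"hand": 0},
    {"dx": 0,"dy": 0,"dz": 0,"roll": 0,"hand": 0}
  ]
}}

```text
clock: 23.95
tool_pos: [0.5838, 0.2094, 0.1628]
ee_rot: [[-0.998, 0.063, -0.0], [0.063, 0.998, -0.0], [0.0, -0.0, -1.0]]
wrist_force: [0.4, -0.2, 0.1]
width: -0.0
grasp_force: 0.0
```

Inserted without contact. Pull through the arc.

{"fn": "play_rows", "kwargs": {
  "moves": [
    {"dx": 0.0082,"dy": 0.0025,"dz": 0,"roll": 0,"hand": 0},
    {"dx": 0.0077,"dy": 0.004,"dz": 0,"roll": 0,"hand": 0},
    {"dx": 0.007,"dy": 0.005,"dz": 0,"roll": 0,"hand": 0},
    {"dx": 0.0065,"dy": 0.0057,"dz": 0,"roll": 0,"hand": 0},
    {"dx": 0.0057,"dy": 0.0065,"dz": 0,"roll": 0,"hand": 0},
    {"dx": 0.005,"dy": 0.007,"dz": 0,"roll": 0,"hand": 0},
    {"dx": 0,"dy": 0,"dz": 0,"roll": 0,"hand": 0}
  ]
}}

```text
clock: 24.65
tool_pos: [0.5437, 0.2434, 0.1632]
ee_rot: [[-0.998, 0.062, -0.003], [0.062, 0.998, -0.0], [0.003, -0.001, -1.0]]
wrist_force: [-0.2, -0.3, -0.1]
width: 0.0
grasp_force: 0.0
```

{"fn": "play_rows", "kwargs": {
  "moves": [
    {"dx": 0.004,"dy": 0.0076,"dz": 0,"roll": 0,"hand": 0},
    {"dx": 0.0032,"dy": 0.008,"dz": 0,"roll": 0,"hand": 0},
    {"dx": 0.0022,"dy": 0.0084,"dz": 0,"roll": 0,"hand": 0},
    {"dx": 0.0012,"dy": 0.0085,"dz": 0,"roll": 0,"hand": 0},
    {"dx": 0.0003,"dy": 0.0086,"dz": 0,"roll": 0,"hand": 0},
    {"dx": -0.0008,"dy": 0.0087,"dz": 0,"roll": 0,"hand": 0},
    {"dx": -0.0018,"dy": 0.0084,"dz": 0,"roll": 0,"hand": 0},
    {"dx": -0.0019,"dy": 0.0076,"dz": 0,"roll": 0,"hand": 0},
    {"dx": 0,"dy": 0,"dz": 0,"roll": 0,"hand": 0},
    {"dx": 0,"dy": 0,"dz": 0,"roll": 0,"hand": 0}
  ]
}}

```text
clock: 25.65
tool_pos: [0.5419, 0.3093, 0.1623]
ee_rot: [[-0.998, 0.063, -0.003], [0.063, 0.998, 0.0], [0.003, 0.0, -1.0]]
wrist_force: [-0.5, -0.0, -0.1]
width: -0.004
grasp_force: 0.0
```

Run:
```python
from h import *
st()
for n in('scene','side'):
    p,d,C=cloud(n);k=(d>0)&(abs(C[...,2]-.224)<.006)&(C[...,0]<-.13)&(C[...,0]>-.32)&(C[...,1]>.1)&(C[...,1]<.3)
    q=C[k];print(n,len(q),np.polyfit(q[:,0],q[:,1],1) if len(q)>5 else '',q.mean(0) if len(q) else '',q.min(0) if len(q) else '',q.max(0) if len(q) else '')
```

```text
25.65 cab [-0.1809  0.2172  0.1623] yawerr -0.07 F [-0.5 -0.1 -0.1] j [ 0.34  0.57  1.47  0.    1.11 -1.17]
scene 336 [-0.01927925  0.18041762] [-0.21839506  0.18462811  0.22324047] [-0.29911294  0.16595575  0.21804793] [-0.13011674  0.22640732  0.22975815]
side 355 [-0.03766123  0.18061114] [-0.2217163   0.18896125  0.22415494] [-0.29653464  0.17178776  0.21811858] [-0.13037917  0.24254834  0.22998253]
```

{"fn": "play_rows", "kwargs": {
  "moves": [
    {"dx": 0,"dy": 0,"dz": -0.02,"roll": 0,"hand": 0},
    {"dx": 0,"dy": 0,"dz": -0.03,"roll": 0,"hand": 0},
    {"dx": 0,"dy": 0,"dz": -0.04,"roll": 0,"hand": 0},
    {"dx": 0,"dy": 0,"dz": -0.04,"roll": 0,"hand": 0},
    {"dx": 0,"dy": 0.04,"dz": 0,"roll": 0,"hand": 0},
    {"dx": 0,"dy": 0.04,"dz": 0,"roll": 0,"hand": 0},
    {"dx": 0.02,"dy": 0.04,"dz": 0,"roll": 0,"hand": 0},
    {"dx": 0.04,"dy": 0.04,"dz": 0,"roll": 0,"hand": 0},
    {"dx": 0.04,"dy": 0.04,"dz": 0,"roll": 0,"hand": 0},
    {"dx": 0.04,"dy": 0.02,"dz": 0,"roll": 0,"hand": 0},
    {"dx": 0,"dy": 0,"dz": 0,"roll": 0,"hand": 0},
    {"dx": 0,"dy": 0,"dz": 0,"roll": 0,"hand": 0}
  ]
}}

```text
clock: 26.95
tool_pos: [0.4248, 0.5276, 0.2928]
ee_rot: [[-0.998, 0.061, -0.001], [0.061, 0.998, -0.001], [0.001, -0.001, -1.0]]
wrist_force: [0.3, -0.2, 0.1]
width: 0.002
grasp_force: 0.0
```

Run:
```python
from h import *
st()
a=snap('scene','s9')[0][80:280,220:420];b=snap('side','e9')[0][60:260,200:400]
cv2.imwrite('pics/v9.png',np.hstack([cv2.resize(i,(400,400),interpolation=2) for i in(a,b)]))
```

```text
26.95 cab [-0.3113  0.4279  0.2928] yawerr 0.06 F [ 0.3 -0.2  0.1] j [ 0.73  0.52  1.17 -0.    1.45 -0.78]
```

View pics/v9.png

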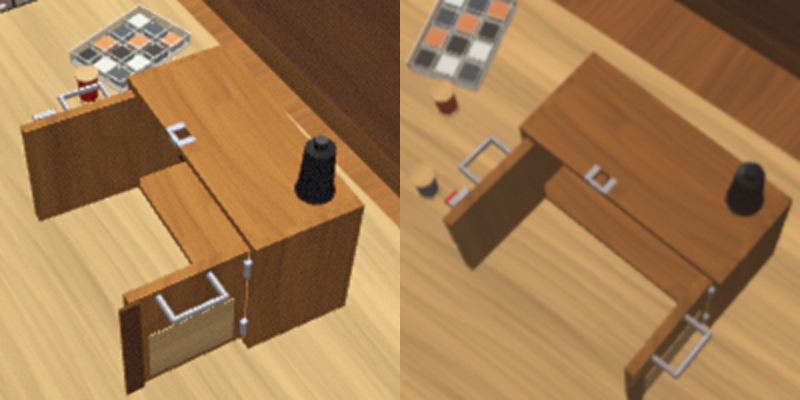

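Both doors stand square (left at (90,150), right at (190,310)), the keeper at (180,133) is empty, and the cone and spools are undisturbed.

```bash
python3 -c "
from station import arm
print(arm.finish_job())"
```

```text
the job is handed in; nothing more can be done
None
```

The job is handed in at about 27 s: both doors stand open about square, and the bolt was pushed down to its firm stop (about 28 mm). In the last pictures the cone on top and both spools looked undisturbed. I gave the bolt its last couple of millimetres after the left door had come slightly ajar, before swinging it open.

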